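Roll the culture bottle onto the label reader's line and read it

TASK

Roll the blue-capped bottle sideways across the reader's mat until it lies still with its middle squarely along the orange reading line, pushing it gently with the fingertips alone: it lies too near the side rail to get behind it, so push its top sideways, and never grip or lift it. Then let go of it, press the green key fully down to read its label, and let the key come up again. Leave the red-capped bottle and everything else where it is.

Things in the scene. Friction and masses are not known exactly. Their poses are not given: they have to be found in the camera images.
- blue_bottle: blue-capped culture bottle, smooth glass cylinder 28 mm in diameter, 85 mm long (cap same diameter), about 70 g, lying along a side rail, 4 to 16 mm off it. Origin at its centre on the axis, 14 mm above the mat; x along the axis towards the cap; z up at the start, turns as it rolls. It stops within a few mm of being let go. A fingertip pressing on its top without slipping moves twice as far as the bottle; pushed high on its flank it wedges.
- read_line (a point): centre of the orange line (5 x 150 mm) on the top of the reader's dark mat, 12 mm above the bench. x along the line, away from the robot; y across it, the way bottles roll; z up. Mat 150 mm (x) by 200 mm (y), with a side rail 18 mm high and 6 mm thick along each y end. The scan head and column stand from x = +0.15 m on, 0.19 m tall. The reader is fixed.
- read_key_top (a point): centre of the top face of the green read key (22 mm diameter, 27 mm above the bench when up), on the grey strip on the robot's side of the mat. It is pressed straight down.
- read_key (a joint): travel of the green read key: 0 up, 0.005 m fully down; it springs back. About 4 N presses it fully down.
- red_bottle: red-capped culture bottle of the same size, lying on the mat by the other rail; must stay. Origin at its centre, x along its axis towards the cap.
- yellow_bottle_center (a point): centre of a yellow-capped bottle standing upright on the bench beside the reader, 28 mm diameter, 85 mm tall; must stay
- dropper: small amber dropper bottle with a white top, 26 mm diameter, 68 mm tall, standing on the bench beside the reader, origin at its underside; must stay
- clear_vial: clear vial with a grey cap, 27 mm diameter, 53 mm tall, standing on the reader's white rear deck beside the scan head, origin at its underside; must stay
- dish_a: closed Petri dish, amber agar, 91 mm diameter, 15 mm tall, on the bench to the right (-y) of the reader, origin at its underside; must stay
- dish_b: closed Petri dish, red agar, 91 mm diameter, 15 mm tall, on the bench to the left (+y) of the reader, origin at its underside; must stay

How it is judged:
On the way, in this order (a step that is already met when the one before it is completed fails the run):
1. the blue-capped bottle is rolled, not dragged: on its way it turns to where the side that was up at the start faces down (angle between blue_bottle's own z axis and vertical above 2.2 rad).
2. the blue-capped bottle lies still along the orange line, let go by the fingers (y of blue_bottle in the frame of read_line between -0.006 and 0.006 m and x of blue_bottle in the frame of read_line between -0.035 and 0.035 m and z of blue_bottle in the frame of read_line between 0.01 and 0.018 m and angle between the x axis of blue_bottle and the x axis of read_line, either way round below 0.12 rad and linear speed of blue_bottle below 0.01 m/s and angular speed of blue_bottle below 0.5 rad/s and contact force between the fingers and blue_bottle below 0.05 N), for 0.2 s.
3. the green key is pressed fully down while the bottle lies on the line (value of joint read_key above 0.004 m and y of blue_bottle in the frame of read_line between -0.006 and 0.006 m and x of blue_bottle in the frame of read_line between -0.035 and 0.035 m and z of blue_bottle in the frame of read_line between 0.01 and 0.018 m and angle between the x axis of blue_bottle and the x axis of read_line, either way round below 0.12 rad), for 0.05 s.
At the end, for the whole second after the job is handed in: The blue-capped bottle lies at rest on the mat with its axis within 6 mm of the orange line's middle and within 0.12 rad of its direction, its centre within 35 mm of the line's centre along it; the green key is up again (under 1.5 mm); the red-capped bottle is within 12 mm of where it started (y of blue_bottle in the frame of read_line between -0.006 and 0.006 m and x of blue_bottle in the frame of read_line between -0.035 and 0.035 m and z of blue_bottle in the frame of read_line between 0.01 and 0.018 m and angle between the x axis of blue_bottle and the x axis of read_line, either way round below 0.12 rad and linear speed of blue_bottle below 0.01 m/s and angular speed of blue_bottle below 0.5 rad/s and value of joint read_key below 0.0015 m and distance of red_bottle from where it was at the start of the episode below 0.012 m); the robot touches nothing.
It fails at once if the blue-capped bottle is lifted off the mat or tipped up (z of blue_bottle in the frame of read_line above 0.022 m or angle between blue_bottle's own x axis and vertical below 1.35 rad or angle between blue_bottle's own x axis and vertical above 1.79 rad).
It fails at once if the glass bottle is pressed hard (over 50 N) (contact force between the fingers and blue_bottle above 50 N).
It fails at once if the green key is pressed while the blue-capped bottle is not on the line (value of joint read_key above 0.003 m and not (y of blue_bottle in the frame of read_line between -0.006 and 0.006 m and x of blue_bottle in the frame of read_line between -0.035 and 0.035 m and z of blue_bottle in the frame of read_line between 0.01 and 0.018 m and angle between the x axis of blue_bottle and the x axis of read_line, either way round below 0.12 rad)).
It fails at once if the red-capped bottle is moved more than 12 mm (distance of red_bottle from where it was at the start of the episode above 0.012 m).
It fails at once if another bystander (standing bottle, dropper bottle, vial, Petri dish) is moved more than 20 mm (distance of any of yellow_bottle_center, dropper, clear_vial, dish_a, dish_b from where it was at the start of the episode above 0.02 m).
It also fails if it takes over 61 s, if anything falls off the work surface, if the arm or the gripper's body presses on something with over 40 N, if the wrist force passes 120 N, or if a joint passes its speed limit or range.

ROBOT

A 7-joint arm with a two-finger parallel gripper is mounted at the origin on the work surface. World frame = base frame: x ahead of the robot, y to its left, z up, the work surface at z = 0. Lengths are in m, angles in rad, forces in N, time in s.
With the tool pointing down it reaches from about 0.425 to 1.025 m from the base axis. Payload 9.4 kg.
Tool frame: the origin (TCP) lies on the mounting face of the last link; the fingertips stand 186 mm ahead of it and the grasp point (between the pads) lies 167 mm ahead of it; x points along the fingers, z is the direction in which the jaws open and shut, and the axes are right-handed (so a half turn about x gives the same grasp; the last joint's range is limited). The gripper opens to 93 mm and grips with 3 to 60 N. Pads are 15 mm wide; open, the fingers measure 128 mm over their backs; the gripper's body (75 mm by 188 mm) begins 65 mm behind the grasp point.
Start: joints at [-1.31, 0.599, -0.003, 1.599, 0.002, 0.943, -0.08], TCP at [0.24, 0.684, 0.405] pointing down, gripper open.
Joint ranges: [-2.57, 2.57], [-0.35, 1.97], [-1.29, 1.29], [0.11, 2.56], [-1.05, 4.19], [0.11, 1.86], [-2.63, 2.63]. Speed limits (rad/s): [2.22, 2.22, 3.01, 3.01, 3.14, 3.14, 3.14].

INTERFACE

Orientations are given as [roll, pitch, yaw] about the fixed x, y, z axes, in that order (R = Rz(yaw) Ry(pitch) Rx(roll)).
In Python, from cell import state, eyes, order gives the robot as it stands.
- The arm moves only by the tool move_arm, never from a script. Its argument "deltas" is one flat list of numbers, 6 for each row, row after row: the shift along the tool's x, y, z in mm, then the turn, a rotation vector about the tool's x, y, z in degrees. In form: [x, y, z, wx, wy, wz, x, y, z, wx, wy, wz, ...]. A call has 1 to 12 rows; each row shifts and turns the commanded pose from where the row before left it, along the tool's axes as they then stand; what a row does not reach is not made up. A row lasts 1/12 s, in which the tool goes at most 41.7 mm and 7.16 degrees, less where a joint would pass 70% of its speed; a pose out of reach is approached as far as the arm can. A call with a gripper value outside its range is refused whole. "jaw" is the closure, from 0 (fully open) to 1 (shut), set as the call begins (left out, the last holds). The fingers move at their own pace and stop on an object; "newtons" is the grip in N (left out, the last holds). Time passes only in rows, so rows that do not move let the fingers close. It gives the time, the measured TCP pose, the force and the opening at its end, in the units of the state.
- state(): the state, without advancing time (a new reading comes with each control period).
- eyes.snapshot(name): name is "scene" or "top" or "wrist"; returns a dict with "frame" (384x512x3 uint8, blue, green, red), "K" (3x3 intrinsics, pixels), "cam_to_world" (4x4, takes a point from camera to world coordinates); the wrist camera has in their place "T_tool_cam" (4x4, takes a point from camera to tool coordinates, whose origin is the TCP and whose axes are the tool frame's). Camera axes: x right, y up, looking along -z (the intrinsics and any distortion apply to the point x, -y, -z); pixel columns grow to the right and rows downward; lengths in m; the calibration is good to about 2 mm. A picture is of the moment at which its call begins: read the wrist's pose just before it. There is no depth.
- order.finish_job(): hands the job in, once; it reports no verdict.
The state is a dict: "clock": time; "joint_positions": joint angles; "joint_vel": joint speeds; "tau": joint torques, N m; "tcp_pos": TCP position; "eef_rot": TCP orientation; "wrist_force": force on the tool from outside, world axes, zero at the start; "wrist_torque": the same for the moment, N m; "grip_width": finger opening in m.
Only numpy, scipy, OpenCV 4.12 (cv2) and the standard library are available. Lean on these libraries where they do the work, as an engineer would, in place of code of your own. Each camera call takes 0.05 s, during which the arm holds its last target. There are 200 camera calls.

## Working session

There is one attempt and no reset: what is moved stays moved. The work goes in short steps, Python scripts to look and compute and a tool call to move; the robot and the scene stay as the last step left them, time stands still between calls to the robot, and variables do not carry over. Pictures are saved under pics/ and viewed, about 8 in all and at most 12, crops included, and the job is handed in when it is done.

Besides the shell and the picture viewer there is one more tool, called in YAML: its name, and indented under it one key for each argument. move_arm: Moves the arm, as the interface text tells. Its arguments: {"type":"object","properties":{"deltas":{"type":"array","items":{"type":"number"}},"jaw":{"type":"number"},"newtons":{"type":"number"}},"required":["deltas"]}

```bash
mkdir -p pics; ls; python3 - <<'E'
from cell import state, eyes
import cv2,numpy as np
s=state(); print({k:np.round(v,4).tolist() for k,v in s.items()})
ims=[]
for n in ["scene","top"]:
    d=eyes.snapshot(n); cv2.imwrite(f"pics/{n}0.png",d["frame"]); np.savez(f"{n}0.npz",**d); print(n,d["K"].tolist(),np.round(d["cam_to_world"],4).tolist(), [k for k in d])
    ims.append(d["frame"])
cv2.imwrite("pics/top0b.png",cv2.resize(ims[1],(800,600),interpolation=cv2.INTER_CUBIC))
E
```

```text
pics
{'clock': 0.0, 'joint_positions': [-1.3097, 0.6001, -0.0026, 1.6001, 0.0018, 0.9429, -0.0798], 'joint_vel': [0.0016, -0.0013, -0.0004, -0.0, -0.0002, 0.0006, 0.0026], 'tau': [0.0003, -76.5078, 1.4977, -25.2359, -0.0524, 0.0167, 0.0001], 'tcp_pos': [0.2402, 0.6839, 0.4039], 'eef_rot': [-3.0449, 1.5692, -1.8118], 'wrist_force': [-0.4984, -0.6055, -0.6534], 'wrist_torque': [-0.0295, -0.0075, 0.0033], 'grip_width': 0.0932}
scene [[497.7146858795286, 0.0, 252.7222507447228], [0.0, 497.7146858795286, 189.96655146295896], [0.0, 0.0, 1.0]] [[-0.6363, -0.5424, 0.5486, 1.1806], [0.7715, -0.4427, 0.457, 0.5069], [-0.005, 0.714, 0.7001, 0.7829], [0.0, 0.0, 0.0, 1.0]] ['frame', 'K', 'cam_to_world']
top [[491.20796463766686, 0.0, 255.85738704023797], [0.0, 491.20796463766686, 189.75283898013282], [0.0, 0.0, 1.0]] [[-0.0187, 0.9804, -0.1962, 0.4341], [-0.9995, -0.0231, -0.0202, 0.0301], [-0.0243, 0.1958, 0.9803, 1.0044], [0.0, 0.0, 0.0, 1.0]] ['frame', 'K', 'cam_to_world']
```

View pics/top0b.png

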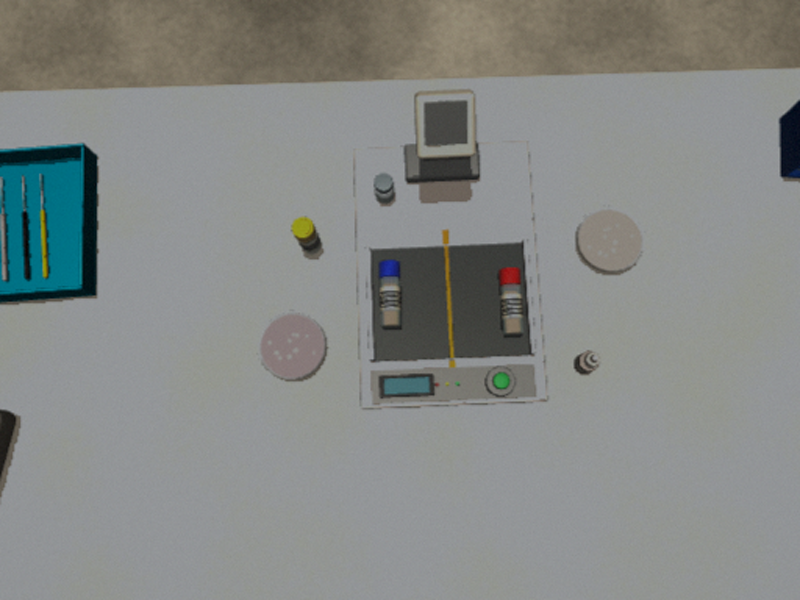

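View pics/scene0.png

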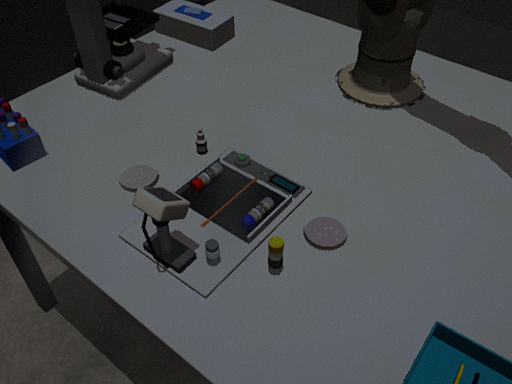

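The top view (800 px scale) shows the mat spanning about (372,248) to (530,356). The blue bottle is at (390,293) by the left rail and the red one at (512,300). The line runs (445,230) to (452,366), and the key is at (501,381). Next I'll measure these by colour.

```bash
cat > h.py <<'E'
import numpy as np,cv2
def ray(d,px,z,M=None):
    M=d["cam_to_world"] if M is None else M
    px=np.atleast_2d(np.asarray(px,float)); K=d["K"]
    v=np.c_[(px[:,0]-K[0,2])/K[0,0],-(px[:,1]-K[1,2])/K[1,1],-np.ones(len(px))]@M[:3,:3].T
    o=M[:3,3]; return o+v*((z-o[2])/v[:,2])[:,None]
def mask(f,h0,h1,s=90,v=40):
    return cv2.inRange(cv2.cvtColor(f,cv2.COLOR_BGR2HSV),(h0,s,v),(h1,255,255))
def blobs(m,n=10):
    c,l,st,ce=cv2.connectedComponentsWithStats(m)
    return [(st[i].tolist(),ce[i].round(2).tolist(),l==i) for i in range(1,c) if st[i][4]>=n]
E
python3 - <<'E'
from h import *
for n in ["top","scene"]:
    d=np.load(n+"0.npz"); f=d["frame"]; print(n)
    for nm,h0,h1,z in [("orange",8,22,.012),("blue",110,128,.026),("green",50,80,.027),("red",0,4,.026),("yellow",23,34,.085)]:
        for st,ce,l in blobs(mask(f,h0,h1),12):
            p=np.argwhere(l)[:,::-1]; w=ray(d,p,z); u,s,vt=np.linalg.svd(w[:,:2]-w[:,:2].mean(0),full_matrices=False)
            t=(w[:,:2]-w[:,:2].mean(0))@vt.T
            print(nm,st,ce,"w",w.mean(0).round(4),"dir",vt[0].round(3),"ext",np.ptp(t,axis=0).round(3),"mid",((w.max(0)+w.min(0))/2).round(4))
d=np.load("top0.npz");f=d["frame"]
print(ray(d,np.array([[372,249],[524,243],[531,353],[373,360]])/1.5625,.012).round(4))
print("bottle base",ray(d,np.array([[391,327],[381,327],[401,326]])/1.5625,.02).round(4))
c=cv2.resize(f[140:270,220:360],None,fx=5.5,fy=4.6,interpolation=cv2.INTER_CUBIC) 
c=cv2.resize(f[140:265,225:355],None,fx=4.6,fy=4.6,interpolation=cv2.INTER_CUBIC); cv2.imwrite("pics/c1.png",np.clip(c*1.6,0,255).astype('uint8'))
E
```

```text
top
orange [283, 147, 4, 9, 34] [284.59, 151.0] w [ 0.7139 -0.0111  0.012 ] dir [-1.     0.031] ext [0.017 0.006] mid [ 0.7139 -0.011   0.012 ]
orange [191, 150, 10, 5, 23] [196.17, 152.48] w [0.7154 0.1743 0.012 ] dir [-0.324  0.946] ext [0.02  0.006] mid [0.7164 0.1757 0.012 ]
orange [284, 157, 6, 47, 146] [286.22, 178.25] w [ 0.6556 -0.0127  0.012 ] dir [-1.    -0.021] ext [0.097 0.007] mid [ 0.6523 -0.0129  0.012 ]
blue [504, 108, 8, 6, 29] [507.79, 110.72] w [ 0.7846 -0.4749  0.026 ] dir [ 0.256 -0.967] ext [0.016 0.011] mid [ 0.785  -0.4744  0.026 ]
blue [242, 166, 14, 12, 143] [248.73, 171.33] w [0.6687 0.0641 0.026 ] dir [ 0.094 -0.996] ext [0.029 0.023] mid [0.6686 0.0645 0.026 ]
green [316, 238, 10, 11, 89] [320.45, 243.35] w [ 0.5185 -0.0757  0.027 ] dir [-0.941  0.34 ] ext [0.021 0.019] mid [ 0.5192 -0.0758  0.027 ]
red [319, 171, 14, 12, 140] [325.7, 176.12] w [ 0.6549 -0.0925  0.026 ] dir [ 0.148 -0.989] ext [0.028 0.024] mid [ 0.6543 -0.0922  0.026 ]
yellow [26, 134, 5, 44, 114] [28.11, 155.85] w [0.6965 0.4939 0.085 ] dir [-0.993 -0.119] ext [0.088 0.005] mid [0.6975 
[... 1707 characters left out ...]
.94] w [ 0.7615 -0.6098  0.026 ] dir [0.984 0.178] ext [0.017 0.013] mid [ 0.7614 -0.6108  0.026 ]
red [191, 177, 13, 11, 63] [197.68, 182.17] w [ 0.6454 -0.097   0.026 ] dir [0.354 0.935] ext [0.034 0.022] mid [ 0.6449 -0.097   0.026 ]
yellow [269, 236, 15, 13, 143] [275.79, 242.08] w [0.7112 0.1694 0.085 ] dir [0.928 0.372] ext [0.028 0.026] mid [0.7113 0.1688 0.085 ]
yellow [455, 364, 9, 20, 61] [459.16, 373.98] w [0.7385 0.5262 0.085 ] dir [0.993 0.119] ext [0.034 0.005] mid [0.7382 0.5258 0.085 ]
[[ 0.6983  0.0864  0.012 ]
 [ 0.7015 -0.1164  0.012 ]
 [ 0.5541 -0.118   0.012 ]
 [ 0.5495  0.0868  0.012 ]]
bottle base [[0.591  0.0625 0.02  ]
 [0.5913 0.0755 0.02  ]
 [0.592  0.0495 0.02  ]]
```

View pics/c1.png

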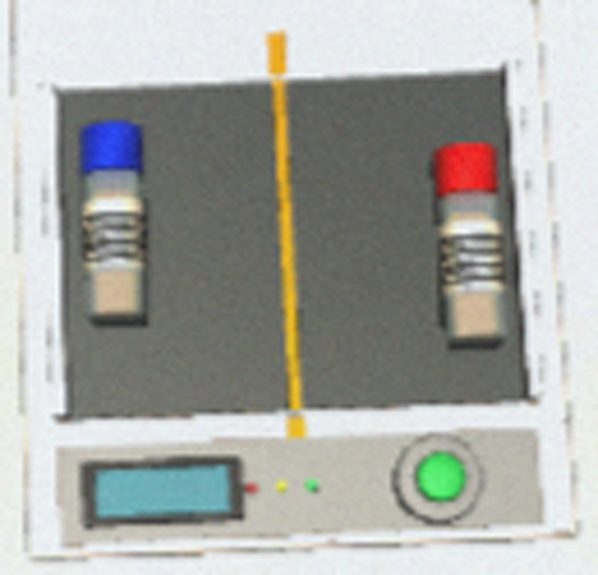

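```bash
python3 - <<'E'
from h import *
from cell import state
from scipy.spatial.transform import Rotation as R
d=np.load("top0.npz"); f=d["frame"]
m=mask(f,8,34); m[:,:275]=0; m[:,300:]=0; m[:157]=0; m[229:]=0
p=np.argwhere(m>0)[:,::-1]; w=ray(d,p,.012); print("line fit y=ax+b",np.polyfit(w[:,0],w[:,1],1), "at .626",np.polyval(np.polyfit(w[:,0],w[:,1],1),.626))
s=state(); Rt=R.from_euler('xyz',s["eef_rot"]).as_matrix(); print("R",Rt.round(3).tolist())
a=0.02
G=np.c_[[0,0,-1],np.cross([np.cos(a),np.sin(a),0],[0,0,-1]),[np.cos(a),np.sin(a),0]]
for sg in (1,-1):
    H=G@np.diag([1,sg,sg]); print(sg,"rotvec deg",np.degrees(R.from_matrix(Rt.T@H).as_rotvec()).round(2))
t=np.array([.63,.068,.30]); print("delta tool mm",(Rt.T@(t-s["tcp_pos"])*1000).round(1))
E
```

```text
line fit y=ax+b [ 0.01986505 -0.02574063] at .626 -0.013305114788397344
R [[-0.0, -0.944, 0.331], [-0.001, 0.331, 0.944], [-1.0, -0.0, -0.001]]
1 rotvec deg [ 6.95e+01 -7.00e-02  6.00e-02]
-1 rotvec deg [-1.105e+02 -6.000e-02 -7.000e-02]
delta tool mm [ 104.7 -571.8 -451.8]
```

move_arm:
  deltas: [0,0,0,5.8,0,0,0,0,0,5.8,0,0,0,0,0,5.8,0,0,0,0,0,5.8,0,0,0,0,0,5.8,0,0,0,0,0,5.8,0,0,0,0,0,5.8,0,0,0,0,0,5.8,0,0,0,0,0,5.8,0,0,0,0,0,5.8,0,0,0,0,0,5.8,0,0,0,0,0,5.8,0,0]
  jaw: 0.75
  newtons: 20

```text
clock: 1.1
tcp_pos: [0.2402, 0.6839, 0.4043]
eef_rot: [-1.844, 1.57, -1.831]
wrist_force: [0.2, 0.9, -0.2]
grip_width: 0.024
```

move_arm:
  deltas: [0,-30,19,0,0,0,0,-30,19,0,0,0,0,-30,19,0,0,0,0,-30,19,0,0,0,0,-30,19,0,0,0,0,-30,19,0,0,0,0,-30,19,0,0,0,0,-30,19,0,0,0,0,-30,19,0,0,0,0,-30,19,0,0,0]

```text
clock: 1.93
tcp_pos: [0.4363, 0.386, 0.4046]
eef_rot: [-2.321, 1.57, -2.302]
wrist_force: [0.6, 0.1, -0.0]
grip_width: 0.0234
```

move_arm:
  deltas: [0,-30,19,0,0,0,0,-30,19,0,0,0,0,-30,19,0,0,0,0,-30,19,0,0,0,0,-30,19,0,0,0,0,-30,19,0,0,0,0,-30,19,0,0,0,0,-30,19,0,0,0,0,-30,19,0,0,0,0,0,0,0,0,0,0,0,0,0,0,0]

```text
clock: 2.85
tcp_pos: [0.6123, 0.1183, 0.4044]
eef_rot: [-1.734, 1.57, -1.72]
wrist_force: [-0.5, 0.6, 0.3]
grip_width: 0.0233
```

```bash
cat >> h.py <<'E'
from scipy.spatial.transform import Rotation as R
def wrist(name):
    from cell import state,eyes
    s=state(); d=eyes.snapshot("wrist"); T=np.eye(4); T[:3,:3]=R.from_euler('xyz',s["eef_rot"]).as_matrix(); T[:3,3]=s["tcp_pos"]
    d["cam_to_world"]=T@d["T_tool_cam"]; np.savez(name+".npz",**d); cv2.imwrite(f"pics/{name}.png",d["frame"]); return d,s,T
E
python3 - <<'E'
from h import *
d,s,T=wrist("w1"); print(d["K"].tolist(),d["T_tool_cam"].round(3).tolist(),T.round(4).tolist())
E
```

```text
[[288.10646006766945, 0.0, 257.1205780597215], [0.0, 288.10646006766945, 190.0169069667089], [0.0, 0.0, 1.0]] [[0.001, 0.242, -0.97, 0.02], [-0.001, 0.97, 0.242, 0.067], [1.0, 0.0, 0.001, -0.001], [0.0, 0.0, 0.0, 1.0]] [[-0.0001, -0.0139, 0.9999, 0.6123], [-0.0009, 0.9999, 0.0139, 0.1183], [-1.0, -0.0009, -0.0001, 0.4044], [0.0, 0.0, 0.0, 1.0]]
```

View pics/w1.png

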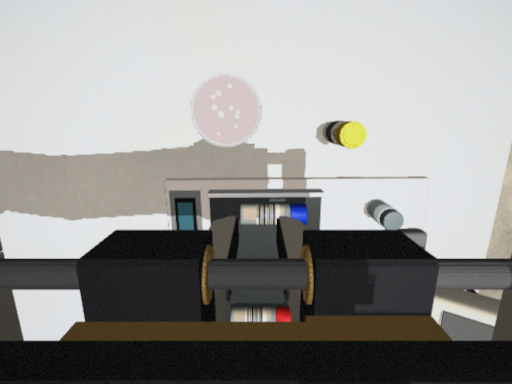

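The wrist view shows the blue bottle from (241,215) to (307,214), the rail at row 193, and the two fingertips below it.

```bash
python3 - <<'E'
from h import *
d=np.load("w1.npz");f=d["frame"]
for st,ce,l in blobs(mask(f,108,130),20): print(st,ce,ray(d,ce,.026).round(4))
print(ray(d,[[241,205],[241,215],[307,214],[307,205],[241,226],[307,224]],.026).round(4))
print("rail inner top",ray(d,[[210,195],[322,195]],.03).round(4))
c=cv2.resize(f[180:240,200:330],None,fx=6,fy=6,interpolation=cv2.INTER_CUBIC);cv2.imwrite("pics/c2.png",c)
E
```

```text
[290, 203, 18, 22, 306] [299.02, 211.91] [[0.6663 0.0672 0.026 ]]
[[0.5906 0.0756 0.026 ]
 [0.5906 0.0619 0.026 ]
 [0.6769 0.0645 0.026 ]
 [0.6762 0.0768 0.026 ]
 [0.5906 0.0466 0.026 ]
 [0.6776 0.0506 0.026 ]]
rail inner top [[0.5514 0.0896 0.03  ]
 [0.6938 0.0915 0.03  ]]
```

View pics/c2.png

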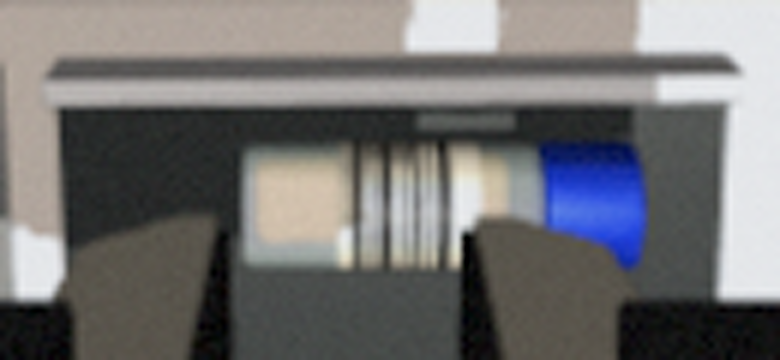

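move_arm:
  deltas: [0,-12.6,5.5,-0.4,0,0,0,-12.6,5.5,0,0,0,0,-12.6,5.5,0,0,0,0,-12.6,5.5,0,0,0,26,0,0,0,0,0,26,0,0,0,0,0,26,0,0,0,0,0,26,0,0,0,0,0,26,0,0,0,0,0,26,0,0,0,0,0,0,0,0,0,0,0,0,0,0,0,0,0]

```text
clock: 3.9
tcp_pos: [0.6347, 0.0703, 0.2479]
eef_rot: [-2.916, 1.568, -2.891]
wrist_force: [0.1, -0.1, 0.6]
grip_width: 0.0233
```

```bash
cat >> h.py <<'E'
def pair(name):
    from cell import eyes
    d=eyes.snapshot("scene"); t=eyes.snapshot("top"); w=eyes.snapshot("wrist")
    np.savez(name+"_s.npz",**d); np.savez(name+"_t.npz",**t)
    a=cv2.resize(d["frame"][140:260,160:320],(640,480)); b=cv2.resize(w["frame"],(0,0),fx=.6,fy=.6)
    cv2.imwrite(f"pics/{name}.png",np.clip(a*1.4,0,255).astype('uint8')); return d,t
E
python3 - <<'E'
from h import *
pair("p1")
E
```

```text
(no output)
```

View pics/p1.png

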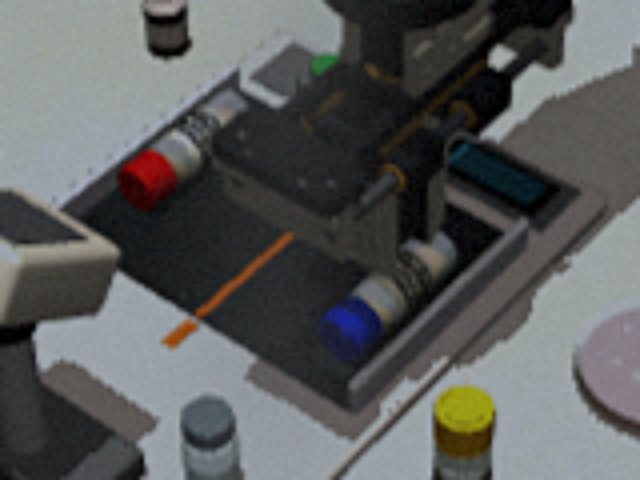

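The fingertips hang just above the bottle, and the scene camera can see the blue cap. I'll lower gently to contact.

move_arm:
  deltas: [6,-2.5,0,0,0,0,6,0,0,0,0,0,5,0,0,0,0,0,2,0,0,0,0,0,1,0,0,0,0,0,0,0,0,0,0,0,0,0,0,0,0,0]

```text
clock: 4.63
tcp_pos: [0.6349, 0.0683, 0.2287]
eef_rot: [-1.782, 1.571, -1.756]
wrist_force: [-0.6, -0.4, 0.9]
grip_width: 0.0233
```

move_arm:
  deltas: [0.7,0,0,0,0,0,0,0,0,0,0,0]

```text
clock: 4.8
tcp_pos: [0.6349, 0.0684, 0.2281]
eef_rot: [0.031, 1.571, 0.056]
wrist_force: [0.4, 0.0, -0.1]
grip_width: 0.0235
```

move_arm:
  deltas: [0.7,0,0,0,0,0,0,0,0,0,0,0]

```text
clock: 4.97
tcp_pos: [0.6349, 0.0684, 0.2273]
eef_rot: [-0.001, 1.571, 0.024]
wrist_force: [-0.5, 0.2, 0.7]
grip_width: 0.0235
```

move_arm:
  deltas: [0.6,0,0,0,0,0,0,0,0,0,0,0]

```text
clock: 5.13
tcp_pos: [0.6349, 0.0684, 0.2267]
eef_rot: [-0.666, 1.571, -0.64]
wrist_force: [-0.8, -0.6, 0.2]
grip_width: 0.0232
```

move_arm:
  deltas: [0.6,0,0,0,0,0,0,0,0,0,0,0]

```text
clock: 5.3
tcp_pos: [0.6349, 0.0684, 0.2264]
eef_rot: [0.682, 1.571, 0.708]
wrist_force: [-1.2, 0.3, 3.5]
grip_width: 0.0234
```

move_arm:
  deltas: [0.4,0,0,0,0,0,0,0,0,0,0,0]

```text
clock: 5.47
tcp_pos: [0.6349, 0.0683, 0.2263]
eef_rot: [0.628, 1.57, 0.653]
wrist_force: [-3.0, 0.7, 6.7]
grip_width: 0.0231
```

move_arm:
  deltas: [0,-2.5,0,0,0,0,0,-2.5,0,0,0,0,0,-2.5,0,0,0,0,0,-2.5,0,0,0,0]

```text
clock: 5.8
tcp_pos: [0.6351, 0.0583, 0.2263]
eef_rot: [0.892, 1.57, 0.918]
wrist_force: [-2.1, 0.2, 7.7]
grip_width: 0.0234
```

```bash
cat >> h.py <<'E'
def cap(z=.026):
    from cell import eyes
    d=eyes.snapshot("scene"); np.savez("last_s.npz",**d); m=mask(d["frame"],110,128); m[:180]=0; m[:,:150]=0
    st,ce,l=max(blobs(m),key=lambda b:b[0][4]); print("cap",st,ce,ray(d,ce,z).round(4)); return ce
E
python3 - <<'E'
from h import *
d=np.load("p1_s.npz"); m=mask(d["frame"],110,128); m[:180]=0; m[:,:150]=0
st,ce,l=max(blobs(m),key=lambda b:b[0][4]); print("before",st,ce,ray(d,ce,.026).round(4))
cap()
E
```

```text
before [239, 214, 16, 16, 137] [247.23, 220.7] [[0.6638 0.0613 0.026 ]]
cap [238, 213, 16, 16, 140] [245.39, 219.6] [[0.6639 0.0564 0.026 ]]
```

move_arm:
  deltas: [0,-2.5,0,0,0,0,0,-2.5,0,0,0,0,0,-2.5,0,0,0,0,0,-2.5,0,0,0,0,-4,0,0,0,0,0,0,5,0,0,0,0,0,5,0,0,0,0,0,0,0,0,0,0,3,0,0,0,0,0,1,0,0,0,0,0,0,0,0,0,0,0]

```text
clock: 6.77
tcp_pos: [0.6353, 0.0585, 0.2263]
eef_rot: [0.352, 1.57, 0.377]
wrist_force: [-1.5, -0.0, 8.8]
grip_width: 0.0231
```

```bash
python3 -c "
from h import *
cap()"
```

```text
cap [235, 211, 16, 16, 147] [242.91, 218.33] [[0.6644 0.0502 0.026 ]]
```

move_arm:
  deltas: [0,-2.75,0,0,0,0,0,-2.75,0,0,0,0,0,-2.75,0,0,0,0,0,-2.75,0,0,0,0,0,-2.75,0,0,0,0,0,-2.75,0,0,0,0,0,-2.75,0,0,0,0,0,-2.75,0,0,0,0,-4,0,0,0,0,0,0,4.5,0,0,0,0,0,4.5,0,0,0,0,0,0,0,0,0,0]

```text
clock: 7.82
tcp_pos: [0.6354, 0.0471, 0.2294]
eef_rot: [2.008, 1.57, 2.035]
wrist_force: [0.2, 0.6, -0.1]
grip_width: 0.0235
```

```bash
python3 -c "
from h import *
cap()"
```

```text
cap [231, 208, 16, 17, 148] [238.54, 215.86] [[0.6648 0.0387 0.026 ]]
```

move_arm:
  deltas: [3,0,0,0,0,0,1,0,0,0,0,0,0,0,0,0,0,0]

```text
clock: 8.12
tcp_pos: [0.6356, 0.0453, 0.2263]
eef_rot: [0.331, 1.57, 0.356]
wrist_force: [-1.8, 0.5, 9.5]
grip_width: 0.0237
```

move_arm:
  deltas: [0,-2.5,0,0,0,0,0,-2.5,0,0,0,0,0,-2.5,0,0,0,0,0,-2.5,0,0,0,0,0,-2.5,0,0,0,0,0,-2.5,0,0,0,0,0,-2.5,0,0,0,0,0,-2.5,0,0,0,0,-4,0,0,0,0,0,0,4.5,0,0,0,0,0,4.5,0,0,0,0,0,0,0,0,0,0]

```text
clock: 9.12
tcp_pos: [0.6357, 0.0361, 0.2294]
eef_rot: [1.918, 1.57, 1.945]
wrist_force: [0.2, 1.1, -0.4]
grip_width: 0.0234
```

```bash
python3 -c "
from h import *
cap()"
```

```text
cap [227, 207, 16, 15, 139] [234.61, 213.35] [[0.6647 0.0278 0.026 ]]
```

move_arm:
  deltas: [3,0,0,0,0,0,0.9,0,0,0,0,0,0,0,0,0,0,0]

```text
clock: 9.42
tcp_pos: [0.6358, 0.0343, 0.2263]
eef_rot: [0.13, 1.57, 0.155]
wrist_force: [-1.6, 0.3, 7.8]
grip_width: 0.0233
```

move_arm:
  deltas: [0,-2.6,0,0,0,0,0,-2.6,0,0,0,0,0,-2.6,0,0,0,0,0,-2.6,0,0,0,0,0,-2.6,0,0,0,0,0,-2.6,0,0,0,0,0,-2.6,0,0,0,0,0,-2.6,0,0,0,0,-4,0,0,0,0,0,0,4.5,0,0,0,0,0,4.5,0,0,0,0,0,0,0,0,0,0]

```text
clock: 10.42
tcp_pos: [0.636, 0.0243, 0.2295]
eef_rot: [1.933, 1.57, 1.96]
wrist_force: [0.1, 0.8, 0.1]
grip_width: 0.0233
```

```bash
python3 -c "
from h import *
cap()"
```

```text
cap [223, 204, 15, 16, 124] [230.67, 210.53] [[0.6638 0.0162 0.026 ]]
```

move_arm:
  deltas: [3,0,0,0,0,0,0.9,0,0,0,0,0,0,0,0,0,0,0]

```text
clock: 10.72
tcp_pos: [0.6361, 0.0225, 0.2263]
eef_rot: [0.156, 1.57, 0.181]
wrist_force: [-1.5, -0.0, 8.0]
grip_width: 0.0234
```

move_arm:
  deltas: [0,-2.6,0,0,0,0,0,-2.6,0,0,0,0,0,-2.6,0,0,0,0,0,-2.6,0,0,0,0,0,-2.6,0,0,0,0,0,-2.6,0,0,0,0,0,-2.6,0,0,0,0,0,-2,0,0,0,0,-4,0,0,0,0,0,0,4.5,0,0,0,0,0,4.5,0,0,0,0,0,0,0,0,0,0]

```text
clock: 11.72
tcp_pos: [0.6363, 0.0131, 0.2297]
eef_rot: [1.875, 1.57, 1.902]
wrist_force: [-0.1, 0.3, 0.9]
grip_width: 0.0231
```

```bash
python3 -c "
from h import *
cap()
import numpy as np
f=np.load('last_s.npz')['frame']; cv2.imwrite('pics/p2.png',np.clip(cv2.resize(f[140:260,160:320],(640,480),interpolation=cv2.INTER_CUBIC)*1.4,0,255).astype('uint8'))"
```

```text
cap [219, 202, 15, 15, 126] [226.69, 208.03] [[0.6637 0.005  0.026 ]]
```

View pics/p2.png

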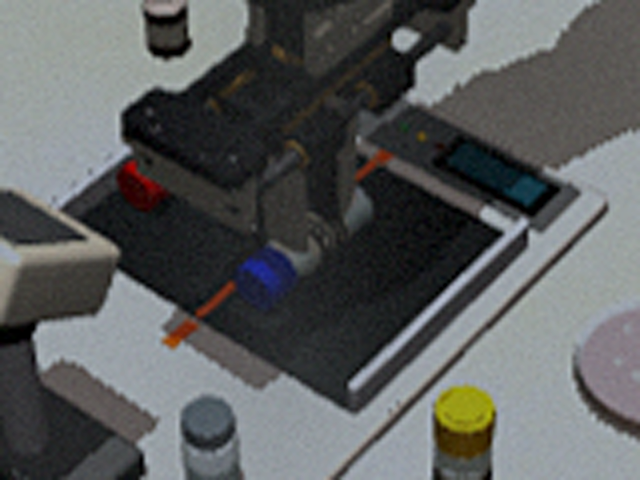

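The bottle lies straight, with its cap at about (265,278) in the crop, around 20 mm short of the line and parallel to it. Two more strokes should do it.

move_arm:
  deltas: [3,0,0,0,0,0,0.9,0,0,0,0,0,0,0,0,0,0,0]

```text
clock: 12.02
tcp_pos: [0.6364, 0.0113, 0.2263]
eef_rot: [0.034, 1.57, 0.059]
wrist_force: [-1.2, 1.1, 6.2]
grip_width: 0.0233
```

move_arm:
  deltas: [0,-2.5,0,0,0,0,0,-2.5,0,0,0,0,0,-2.5,0,0,0,0,0,-2.5,0,0,0,0,0,-2.5,0,0,0,0,0,-2.5,0,0,0,0,0,-2.5,0,0,0,0,0,-1.5,0,0,0,0,-4,0,0,0,0,0,0,4.5,0,0,0,0,0,4.5,0,0,0,0,0,0,0,0,0,0]

```text
clock: 13.02
tcp_pos: [0.6365, 0.003, 0.2298]
eef_rot: [1.846, 1.57, 1.872]
wrist_force: [-0.2, -0.0, -0.1]
grip_width: 0.0232
```

```bash
python3 -c "
from h import *
cap()"
```

```text
cap [216, 200, 15, 13, 116] [223.14, 205.29] [[ 0.6625 -0.0061  0.026 ]]
```

move_arm:
  deltas: [3,0,0,0,0,0,0.8,0,0,0,0,0,0,0,0,0,0,0,0,-2.5,0,0,0,0,0,-2.5,0,0,0,0,0,-2.5,0,0,0,0,0,-2.5,0,0,0,0,0,-2.5,0,0,0,0,0,-2,0,0,0,0,0,-1,0,0,0,0,-4,0,0,0,0,0,-10,0,0,0,0,0]

```text
clock: 14.07
tcp_pos: [0.6365, -0.0143, 0.2394]
eef_rot: [-3.079, 1.569, -3.054]
wrist_force: [-0.3, 0.6, 0.7]
grip_width: 0.0232
```

move_arm:
  deltas: [-30,0,0,0,0,0,-30,0,0,0,0,0,0,35,0,0,0,0,0,35,0,0,0,0,0,35,0,0,0,0,0,35,0,0,0,0,0,35,0,0,0,0,0,0,0,0,0,0,0,0,0,0,0,0]

```text
clock: 14.82
tcp_pos: [0.6321, 0.1639, 0.3005]
eef_rot: [1.577, 1.57, 1.607]
wrist_force: [-0.4, -1.2, -0.3]
grip_width: 0.0232
```

```bash
cat > chk.py <<'E'
from h import *
from cell import eyes,state
import sys
s=state(); print(s["clock"],s["tcp_pos"])
ims=[]
for n in ("scene","top"):
    d=eyes.snapshot(n); f=d["frame"]; np.savez(f"chk_{n}.npz",**d)
    m=mask(f,110,128)
    if n=="scene": m[:180]=0; m[:,:150]=0; c=f[140:260,160:320]
    else: c=f[140:260,215:375]; m[:120]=0
    for st,ce,l in blobs(m,40): print(n,"cap",st,ce,ray(d,ce,.026).round(4))
    m=mask(f,8,34); w=ray(d,np.argwhere(m>0)[:,::-1],.012); k=(abs(w[:,1]+.0135)<.012)&(w[:,0]>.54)&(w[:,0]<.74); w=w[k]
    a=np.polyfit(w[:,0],w[:,1],1); print(n,"line",a.round(4),"at .634/.664",np.polyval(a,[.634,.664]).round(4),len(w))
    ims.append(cv2.resize(c,(640,480) if n=="top" else (400,300),interpolation=cv2.INTER_CUBIC))
cv2.imwrite(f"pics/{sys.argv[1]}.png",np.clip(ims[1]*1.6,0,255).astype('uint8'))
E
python3 chk.py k1
```

```text
14.8167 [0.63205086 0.16390135 0.30051258]
scene cap [212, 197, 16, 16, 146] [219.52, 204.34] [[ 0.6652 -0.0139  0.026 ]]
scene line [ 0.0252 -0.0298] at .634/.664 [-0.0138 -0.013 ] 87
top cap [279, 165, 14, 12, 149] [285.64, 170.14] [[ 0.6694 -0.0115  0.026 ]]
top line [ 0.0213 -0.0265] at .634/.664 [-0.013  -0.0123] 147
```

View pics/k1.png

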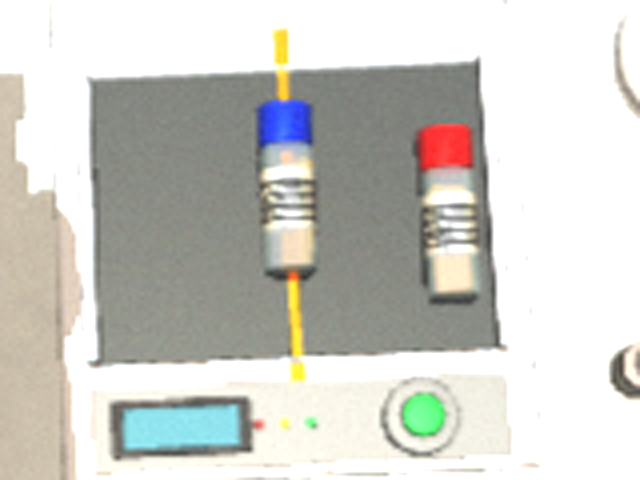

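The bottle is on the line: in the top view the cap is at -11.5 mm against -12.3 mm for the line, with about 0.02 rad of skew. The red bottle hasn't moved. Now the key.

move_arm:
  deltas: [0,-29.6,-15.1,0,0,0,0,-29.6,-15.1,0,0,0,0,-29.6,-15.1,0,0,0,0,-29.6,-15.1,0,0,0,0,-29.6,-15.1,0,0,0,0,-29.6,-15.1,0,0,0,0,-29.6,-15.1,0,0,0,0,-29.6,-15.1,0,0,0,0,0,0,0,0,0,0,0,0,0,0,0,0,0,0,0,0,0]
  jaw: 1

```text
clock: 15.83
tcp_pos: [0.5177, -0.08, 0.3006]
eef_rot: [-0.067, 1.57, -0.044]
wrist_force: [-0.0, 0.7, 0.1]
grip_width: 0.0005
```

move_arm:
  deltas: [16,3.5,0,0,0,0,16,0,0,0,0,0,16,0,0,0,0,0,16,0,0,0,0,0,16,0,0,0,0,0,0,0,0,0,0,0,0,0,0,0,0,0]

```text
clock: 16.42
tcp_pos: [0.5179, -0.0748, 0.2198]
eef_rot: [2.893, 1.569, 2.92]
wrist_force: [-0.1, 0.4, 0.3]
grip_width: 0.0006
```

```bash
python3 - <<'E'
from h import *
from cell import eyes
f=eyes.snapshot("scene")["frame"]; cv2.imwrite("pics/key.png",np.clip(cv2.resize(f[110:230,180:340],(640,480),interpolation=cv2.INTER_CUBIC)*1.4,0,255).astype('uint8'))
E
```

```text
(no output)
```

View pics/key.png

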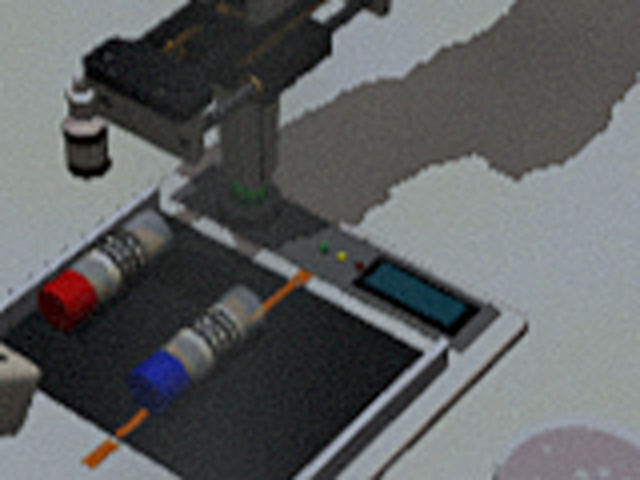

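The fingertips are centred over the key at (247,195), and the bottle sits on the line. Pressing now.

move_arm:
  deltas: [3,-1.5,0,0,0,0,3,0,0,0,0,0,2,0,0,0,0,0,1.5,0,0,0,0,0,1,0,0,0,0,0,0,0,0,0,0,0,0,0,0,0,0,0]

```text
clock: 17.05
tcp_pos: [0.518, -0.0771, 0.2119]
eef_rot: [0.122, 1.568, 0.147]
wrist_force: [-3.1, 1.6, 29.3]
grip_width: 0.0006
```

move_arm:
  deltas: [1,0,0,0,0,0,1,0,0,0,0,0,0,0,0,0,0,0,0,0,0,0,0,0]

```text
clock: 17.38
tcp_pos: [0.5179, -0.0771, 0.2114]
eef_rot: [0.18, 1.567, 0.205]
wrist_force: [-7.8, 2.1, 53.2]
grip_width: 0.0005
```

Force rose to 53 N with the tip still at 25.4 mm. The 35 mm wide closed pair is probably resting on the key's raised ring. I'll lift, open the jaws, and press with one finger alone.

move_arm:
  deltas: [-5,0,0,0,0,0,-10,0,0,0,0,0,-10,0,0,0,0,0,0,0,-14,0,0,0,0,0,-13,0,0,0,0,0,0,0,0,0,0,0,0,0,0,0,0,0,0,0,0,0,0,0,0,0,0,0]
  jaw: 0.57

```text
clock: 18.13
tcp_pos: [0.4916, -0.0776, 0.2327]
eef_rot: [-0.165, 1.57, -0.139]
wrist_force: [0.8, 0.6, 0.3]
grip_width: 0.0401
```

```bash
python3 - <<'E'
from h import *
from cell import eyes
f=eyes.snapshot("scene")["frame"]; g=eyes.snapshot("wrist")["frame"]
a=cv2.resize(f[120:190,200:300],(780,546),interpolation=cv2.INTER_CUBIC)
cv2.imwrite("pics/key2.png",np.clip(a*1.5,0,255).astype('uint8'))
d=np.load("top0.npz"); print("reader near edge",ray(d,[[350,255],[231,260]],.005).round(4))
E
```

```text
reader near edge [[ 0.4958 -0.1363  0.005 ]
 [ 0.4906  0.1036  0.005 ]]
```

View pics/key2.png

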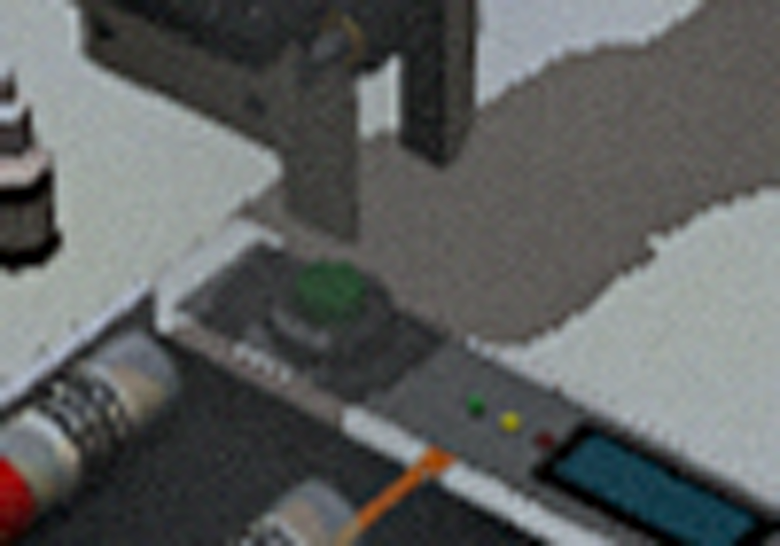

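```bash
python3 - <<'E'
from h import *
d=np.load("scene0.npz")
P=lambda x,y:[200+x/7.8,120+y/7.8]
print("tip corners",ray(d,[P(357,245),P(287,195)],.0467).round(4))
print("key",ray(d,[P(332,287)],.027).round(4))
print("other tip",ray(d,[P(440,167),P(475,135)],.0467).round(4))
print("ring left/right/front",ray(d,[P(272,310),P(392,305),P(330,345)],.02).round(4))
E
```

```text
tip corners [[ 0.5163 -0.0664  0.0467]
 [ 0.5118 -0.0975  0.0467]]
key [[ 0.5181 -0.075   0.027 ]]
other tip [[ 0.4727 -0.0704  0.0467]
 [ 0.4541 -0.0719  0.0467]]
ring left/right/front [[ 0.5314 -0.0874  0.02  ]
 [ 0.5069 -0.0611  0.02  ]
 [ 0.5325 -0.0638  0.02  ]]
```

move_arm:
  deltas: [6,1.3,-2.3,0,0,0,6,0,0,0,0,0,5,0,0,0,0,0,2,0,0,0,0,0,1,0,0,0,0,0,0,0,0,0,0,0,0,0,0,0,0,0]

```text
clock: 18.82
tcp_pos: [0.4883, -0.0762, 0.2127]
eef_rot: [2.401, 1.57, 2.426]
wrist_force: [-1.2, 1.6, 2.9]
grip_width: 0.0398
```

move_arm:
  deltas: [1,0,0,0,0,0,0,0,0,0,0,0]

```text
clock: 18.98
tcp_pos: [0.4882, -0.0763, 0.2122]
eef_rot: [1.309, 1.57, 1.335]
wrist_force: [-3.0, 2.7, 13.0]
grip_width: 0.04
```

move_arm:
  deltas: [1,0,0,0,0,0,0,0,0,0,0,0]

```text
clock: 19.15
tcp_pos: [0.4881, -0.0763, 0.2118]
eef_rot: [0.616, 1.57, 0.641]
wrist_force: [-5.4, 2.1, 25.0]
grip_width: 0.0399
```

Blocked again at 26 mm, just below the key's rest height. I'll back off and look at the key close up from a clear vantage point.

move_arm:
  deltas: [-10,0,0,0,0,0,-30,0,0,0,0,0,-40,0,0,0,0,0,0,-23,10,0,0,0,0,-23,10,0,0,0,0,-22,10,0,0,0,0,0,0,0,0,0,0,0,0,0,0,0]

```text
clock: 19.82
tcp_pos: [0.5202, -0.1448, 0.2907]
eef_rot: [-1.01, 1.57, -0.987]
wrist_force: [-0.0, -0.7, -0.6]
grip_width: 0.0402
```

```bash
python3 - <<'E'
from h import *
from cell import eyes
d,s,T=wrist("w2"); print(T[:3,3])
P=np.linalg.inv(d["cam_to_world"])@np.array([.518,-.0765,.027,1]); K=d["K"]; u=K[0,2]-K[0,0]*P[0]/P[2]; v=K[1,2]+K[1,1]*P[1]/P[2]; print(u,v)
f=d["frame"]; 
for st,ce,l in blobs(mask(f,45,85,60,30),30): print(st,ce,ray(d,ce,.027).round(4))
u,v=int(u),int(v); a=f[max(v-35,0):v+35,max(u-35,0):u+35]
a=cv2.resize(a,(400,400),interpolation=cv2.INTER_CUBIC)
for n in ("top","scene"):
    q=eyes.snapshot(n); np.savez(f"kk_{n}.npz",**q)
    for st,ce,l in blobs(mask(q["frame"],45,85,60,30),20): print(n,st,ce,ray(q,ce,.027).round(4))
b=q["frame"][136:176,220:260]; b=cv2.resize(b,(400,400),interpolation=cv2.INTER_CUBIC)
cv2.imwrite("pics/key3.png",np.clip(np.hstack([a*1.5,b*1.6]),0,255).astype('uint8'))
E
```

```text
[ 0.52016952 -0.14476231  0.2906559 ]
257.7066634697689 116.67086608829118
[254, 42, 7, 7, 35] [256.91, 45.23] [[ 0.5162 -0.023   0.027 ]]
[244, 101, 26, 27, 536] [256.64, 113.91] [[ 0.5171 -0.0743  0.027 ]]
top [315, 238, 12, 11, 96] [320.42, 243.18] [[ 0.5188 -0.0757  0.027 ]]
scene [238, 153, 9, 8, 57] [241.89, 156.4] [[ 0.5181 -0.0771  0.027 ]]
```

View pics/key3.png

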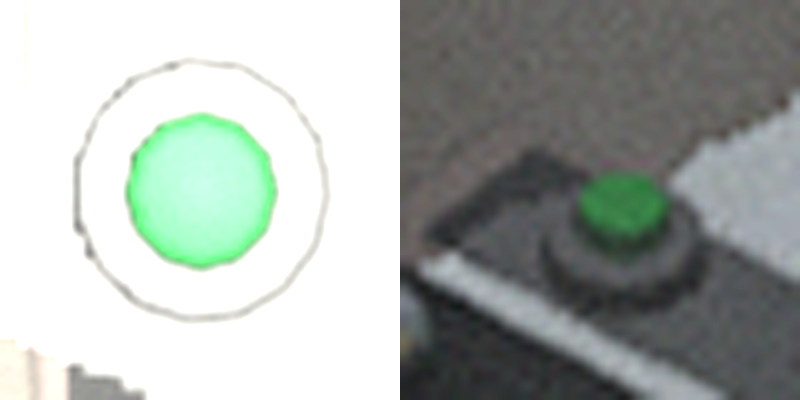

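The key stands well proud of its bezel, so nothing should block it at 26 mm. I'll press off-centre with one finger, so the green stays visible to the scene camera, and log the force ramp against height.

move_arm:
  deltas: [0,23.2,-12.8,0,0,0,0,23.2,-12.8,0,0,0,0,23.2,-12.8,0,0,0,20,0,0,0,0,0,20,0,0,0,0,0,20,0,0,0,0,0,10,0,0,0,0,0,2,0,0,0,0,0,0,0,0,0,0,0,0,0,0,0,0,0]

```text
clock: 20.8
tcp_pos: [0.48, -0.075, 0.2192]
eef_rot: [-0.241, 1.571, -0.216]
wrist_force: [-0.1, -0.7, 0.5]
grip_width: 0.0398
```

```bash
cat > kt.py <<'E'
from h import *
from cell import eyes,state
s=state(); print(round(s["clock"],2),s["tcp_pos"].round(4) if hasattr(s["tcp_pos"],'round') else s["tcp_pos"],np.round(s["wrist_force"],1))
q=eyes.snapshot("scene")
m=mask(q["frame"],45,85,60,30); m[:, :225]=0; m[:,258:]=0; m[:140]=0;m[175:]=0
for st,ce,l in blobs(m,8): print(st,ce)
E
python3 kt.py
```

```text
20.8 [ 0.48   -0.075   0.2192] [-0.1 -0.7  0.5]
[238, 154, 9, 8, 54] [241.85, 157.02]
```

move_arm:
  deltas: [1,0,0,0,0,0,0,0,0,0,0,0]

```text
clock: 21.02
tcp_pos: [0.4801, -0.075, 0.2184]
eef_rot: [-0.111, 1.569, -0.085]
wrist_force: [-0.5, -0.1, 0.7]
grip_width: 0.0403
```

move_arm:
  deltas: [1,0,0,0,0,0,0,0,0,0,0,0]

```text
clock: 21.18
tcp_pos: [0.48, -0.075, 0.217]
eef_rot: [-0.099, 1.57, -0.073]
wrist_force: [0.9, -0.4, 0.3]
grip_width: 0.0399
```

move_arm:
  deltas: [1,0,0,0,0,0,0,0,0,0,0,0]

```text
clock: 21.35
tcp_pos: [0.48, -0.075, 0.2157]
eef_rot: [0.003, 1.571, 0.028]
wrist_force: [-0.3, 0.2, -0.0]
grip_width: 0.0403
```

move_arm:
  deltas: [1,0,0,0,0,0,0,0,0,0,0,0]

```text
clock: 21.52
tcp_pos: [0.4799, -0.075, 0.2146]
eef_rot: [3.119, 1.571, -3.138]
wrist_force: [0.6, -0.1, -0.5]
grip_width: 0.04
```

move_arm:
  deltas: [1,0,0,0,0,0,0,0,0,0,0,0]

```text
clock: 21.68
tcp_pos: [0.4799, -0.075, 0.2136]
eef_rot: [-1.71, 1.571, -1.685]
wrist_force: [-0.5, -0.0, 1.2]
grip_width: 0.04
```

```bash
python3 kt.py
```

```text
21.68 [ 0.4799 -0.075   0.2136] [-0.5 -0.   1.2]
[238, 154, 9, 8, 54] [241.83, 157.02]
```

move_arm:
  deltas: [1,0,0,0,0,0,0,0,0,0,0,0]

```text
clock: 21.9
tcp_pos: [0.4799, -0.075, 0.2127]
eef_rot: [-0.858, 1.571, -0.833]
wrist_force: [-1.2, -1.3, 1.3]
grip_width: 0.04
```

move_arm:
  deltas: [0.5,0,0,0,0,0,0,0,0,0,0,0]

```text
clock: 22.07
tcp_pos: [0.4799, -0.075, 0.2122]
eef_rot: [-1.014, 1.571, -0.988]
wrist_force: [-0.7, -0.8, 2.3]
grip_width: 0.0399
```

move_arm:
  deltas: [0,0,0,0,0,0,0,0,0,0,0,0,0,0,0,0,0,0,0,0,0,0,0,0,0,0,0,0,0,0,0,0,0,0,0,0]

```text
clock: 22.57
tcp_pos: [0.48, -0.075, 0.2123]
eef_rot: [-0.22, 1.571, -0.194]
wrist_force: [-0.7, 0.4, 2.0]
grip_width: 0.0401
```

```bash
python3 kt.py
```

```text
22.57 [ 0.48   -0.075   0.2123] [-0.7  0.4  2. ]
[238, 154, 9, 8, 54] [241.83, 157.15]
```

Off-centre the key gives softly: 2 N here, where it was rigid before. Pressing on.

move_arm:
  deltas: [1,0,0,0,0,0,0,0,0,0,0,0]

```text
clock: 22.78
tcp_pos: [0.48, -0.075, 0.2111]
eef_rot: [-0.682, 1.571, -0.656]
wrist_force: [-0.1, 0.1, 2.9]
grip_width: 0.0401
```

move_arm:
  deltas: [1,0,0,0,0,0,0,0,0,0,0,0]

```text
clock: 22.95
tcp_pos: [0.4799, -0.075, 0.2101]
eef_rot: [2.894, 1.571, 2.92]
wrist_force: [-0.2, -0.1, 3.1]
grip_width: 0.0398
```

move_arm:
  deltas: [1,0,0,0,0,0,0,0,0,0,0,0]

```text
clock: 23.12
tcp_pos: [0.4799, -0.075, 0.2092]
eef_rot: [-0.678, 1.571, -0.653]
wrist_force: [-0.2, -0.1, 3.3]
grip_width: 0.0401
```

```bash
python3 kt.py
```

```text
23.12 [ 0.4799 -0.075   0.2092] [-0.2 -0.1  3.3]
[238, 155, 9, 6, 47] [241.91, 157.64]
```

move_arm:
  deltas: [1,0,0,0,0,0,0,0,0,0,0,0]

```text
clock: 23.33
tcp_pos: [0.4799, -0.075, 0.2084]
eef_rot: [0.029, 1.57, 0.054]
wrist_force: [-1.0, -0.3, 7.0]
grip_width: 0.0401
```

move_arm:
  deltas: [0.7,0,0,0,0,0,0,0,0,0,0,0]

```text
clock: 23.5
tcp_pos: [0.4799, -0.0751, 0.2083]
eef_rot: [0.155, 1.57, 0.18]
wrist_force: [-3.1, 1.9, 18.5]
grip_width: 0.0399
```

move_arm:
  deltas: [0.5,0,0,0,0,0,0,0,0,0,0,0]

```text
clock: 23.67
tcp_pos: [0.4798, -0.0751, 0.2082]
eef_rot: [0.14, 1.569, 0.165]
wrist_force: [-4.1, -0.2, 24.1]
grip_width: 0.0399
```

The key bottomed out: hard stop with the tip at 22.3 mm, about 4.7 mm of travel, 24 N. Releasing and checking.

move_arm:
  deltas: [-3,0,0,0,0,0,-10,0,0,0,0,0,-30,0,0,0,0,0,-30,0,0,0,0,0,0,30,-6,0,0,0,0,30,-6,0,0,0,0,30,-6,0,0,0,0,30,0,0,0,0,0,30,0,0,0,0,0,30,0,0,0,0,0,0,0,0,0,0,0,0,0,0,0,0]

```text
clock: 24.67
tcp_pos: [0.4572, 0.1063, 0.2802]
eef_rot: [1.547, 1.57, 1.576]
wrist_force: [0.1, -0.3, 0.4]
grip_width: 0.04
```

```bash
python3 chk.py k2; python3 kt.py; python3 - <<'E'
from h import *
a=np.load("chk_top.npz")
for nm,h0,h1,z in [("red",0,4,.026),("yellow",23,34,.085)]:
    for st,ce,l in blobs(mask(a["frame"],h0,h1),100): print(nm,st,ce,ray(a,ce,z).round(4))
E
```

```text
24.6667 [0.45718573 0.10628311 0.28016283]
scene cap [213, 197, 15, 14, 125] [220.1, 203.59] [[ 0.6628 -0.0144  0.026 ]]
scene line [ 0.0228 -0.0282] at .634/.664 [-0.0137 -0.013 ] 92
top cap [279, 165, 14, 12, 150] [285.6, 170.15] [[ 0.6694 -0.0114  0.026 ]]
top line [ 0.0216 -0.0267] at .634/.664 [-0.013  -0.0123] 150
24.77 [0.4573 0.1039 0.2802] [ 0.5 -0.6 -0. ]
[238, 154, 9, 8, 48] [242.04, 156.62]
red [319, 171, 14, 12, 135] [325.68, 175.99] [[ 0.6551 -0.0925  0.026 ]]
yellow [26, 134, 5, 44, 116] [28.11, 155.97] [[0.6961 0.4938 0.085 ]]
yellow [187, 139, 15, 14, 162] [193.52, 145.42] [[0.7091 0.1689 0.085 ]]
yellow [239, 244, 9, 50, 209] [242.56, 269.52] [[0.4682 0.0764 0.085 ]]
yellow [74, 341, 134, 43, 574] [145.38, 354.61] [[0.3205 0.2534 0.085 ]]
```

View pics/k2.png

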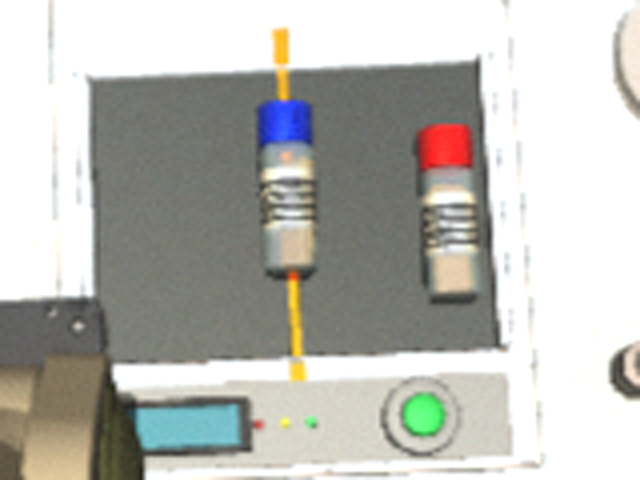

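The bottle is still on the line, the key is up, the red and yellow bottles are where they started, and the arm is clear. Handing in.

```bash
python3 -c "
from cell import order; print(order.finish_job())"
```

```text
the job is handed in; nothing more can be done
None
```

I rolled the blue-capped bottle onto the orange line, pressed the green key fully down and let it come up, then handed the job in at about 25 s. The hand-in gives no verdict.

- **Rolling:** The bottle moved about 76 mm in eight fingertip strokes on its top, pressing with about 6–10 N. It was never gripped or lifted.
- **Key:** The key bottomed out at a hard stop after about 4.7 mm of travel, pressed off-centre with one finger. In the last pictures it is up again.
- **Last checks:** The bottle's cap was within about 1 mm of the line in the top camera and about 1.5 mm in the scene camera. The bottle was about 0.02 rad off the line's direction when I measured it before the press, and it looked unchanged afterwards. The red and yellow bottles measured unmoved. The dropper, vial and dishes were only checked by eye, since the fingers never went near them. The arm was clear of everything.

**Disagreements:** My first two presses, made with the fingers centred on the key, stopped hard at a tip height of about 26 mm. They reached 53 N and 25 N on the wrist. The 53 N is under the 120 N wrist limit but above the 40 N limit for the arm or gripper body. I took that contact to be fingertips only. I did not find the cause; the same key pressed normally when I tried it off-centre.

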